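# Open the retaining gate of the vial shaker and hold it wide

### The job

The run on the vial shaker is over: squeeze its main catch (the two broad flat paddles) so that the retaining gate pops up onto the safety catch, and only then squeeze the safety catch (the two slim round pins) to free the gate. Take the gate by its bar handle and swing it up, on past its detent, until it stands upright, clear of the vials. Finish while holding it up there by the handle, so that a colleague can take the vials out: do not let the gate drop back, and leave the other things on the bench where they are.

Things in the scene. Friction and masses are not known exactly. Their poses are not given: they have to be found in the camera images.
- shaker: Vial shaker, fixed: grey housing 250 mm deep (x) by 330 mm wide (y), top 75 mm above the bench, 24 vials in a block on it. Origin: centre of its underside, on the bench; x points to its rear (hinge side), y to its left, z up. Over the vials lies the retaining gate, an aluminium frame with three cross bars; in front of the gate stand the two catches with the gate's handle between them.
- gate_hinge (a point): Middle of the gate's hinge axis, 85 mm behind the shaker's origin, 130 mm above the bench; the axis runs along the shaker's y. Detent: a sprung ball in the hinge resists from 0.6 to 0.85 rad of gate angle (up to about 7 N at the handle); beyond 1.1 the gate is past it. A gate let go when wide open drops back onto the detent, at about 1.0.
- gate (a joint): Gate angle in rad: 0 shut (level, pointing to the shaker's front), grows as its front swings up; 1.57 upright, stop at 1.6. The hinge is sprung to a rest slightly ajar: main catch undone, the gate pops up to about 0.06 onto the safety catch; both undone, it rests by itself at 0.14 to 0.24. Above that it pulls back, with 2 to 6 N at the handle, most when wide open.
- gate_handle (a point): Gate handle: round steel bar 12 mm thick, 80 mm clear between its legs, along the shaker's y, mid-front of the gate, 195 mm from the hinge axis; shut: 130 mm above the bench, 55 mm above the housing. Origin: middle of the bar. 34 mm gap between bar and gate frame: pinch it from above, one finger in front, one behind; the round bar can turn between the fingers as the gate swings.
- main_catch_grip (a point): Main catch: point midway between its two upright broad flat steel paddles, at squeezing height, 172 mm above the bench (each 36 mm broad along x, 5 mm thick, 150 to 187 mm above the bench). It is 88 mm in front of the shaker's origin and 110 mm to its left or right (varies). Outer faces 44 mm apart along y; squeeze them together along y until they stop. Axes as the shaker's.
- safety_catch_grip (a point): Safety catch, on the other side of the handle, 83 mm in front of the shaker's origin: point midway between its two slim round steel pins (10 mm thick, ball tops, 150 to 191 mm above the bench), at squeezing height, 172 mm. Outer faces 44 mm apart along y; squeeze along y until they stop. The freed gate's frame beside the levers rises from 130 to 170 mm: keep finger tips above 150.
- main_catch_lever (a joint): Main catch squeeze in rad: 0 at rest, lets go of the gate beyond about 0.10, stops at 0.14 (outer faces then about 20 mm apart). Takes about 4 N a side; the two levers are geared together, move alike and spring back when let go.
- safety_catch_lever (a joint): Safety catch squeeze in rad: 0 at rest, lets go of the gate beyond about 0.08, stops at 0.14 (outer faces then about 20 mm apart). Takes about 4 N a side; the two levers are geared together, move alike and spring back when let go.
- beaker: Bystander: glass beaker, 68 mm wide, 90 mm high, left of the shaker. Origin: centre of its underside.
- tip_box: Bystander: box of pipette tips with red lid, 114 by 82 mm, 67 mm high, right of the shaker. Origin: centre of its underside.
- vial: Bystander: single amber vial, 19 mm wide, 43 mm high, standing on the bench in front of the shaker, to the right. Origin: centre of its underside.
- timer: Bystander: flat white timer, 58 by 66 mm, 16 mm high, lying in front of the shaker, to the left. Origin: centre of its underside.
- reagent_bottle: Bystander: glass bottle with blue cap, 76 mm wide, 165 mm high, further left on the bench. Origin: centre of its underside.
- tube_rack: Bystander: white rack of red-capped tubes, 74 by 170 mm, 112 mm high, further right on the bench. Origin: centre of its underside.

How it is judged:
By the outcome, as a careful person would: the job done as asked, in the order asked, and still so for the second after the job is handed in, while the arm keeps its last pose, push and grip.
It also fails if it takes over 64 s, if anything falls off the work surface, if the arm or the gripper's body presses on something with over 40 N, if the wrist force passes 120 N, or if a joint passes its speed limit or range.

### The arm

A 6-joint arm with a two-finger parallel gripper is mounted at the origin on the work surface. World frame = base frame: x ahead of the robot, y to its left, z up, the work surface at z = 0. Lengths are in m, angles in rad, forces in N, time in s.
With the tool pointing down it reaches from about 0.35 to 0.85 m from the base axis. Payload 8.1 kg.
Tool frame: the origin (TCP) lies on the centre line of the jaws, within the pads' length; the fingertips stand 14 mm ahead of it and the grasp point (between the pads) lies 5 mm behind it; z points along the fingers, y is the direction in which the jaws open and shut (so a half turn about z gives the same grasp; the last joint's range is limited). The gripper opens to 93 mm and grips with 3 to 60 N. Pads are 15 mm wide; open, the fingers measure 128 mm over their backs; the gripper's body (75 mm by 188 mm) begins 65 mm behind the grasp point.
Start: joints at [-1.268, 0.13, 1.488, -0, 1.523, -0.085], TCP at [0.227, -0.555, 0.233] pointing down, gripper open.
Joint ranges: [-2.96, 2.96], [-0.89, 2.26], [0.02, 2.5], [-1.34, 4.48], [0, 2.73], [-2.66, 2.66]. Speed limits (rad/s): [2.39, 2.39, 2.79, 3.14, 3.14, 3.14].

### API

Orientations are given as a rotation vector (axis times angle).
In Python, from plant import robot gives the robot as it stands.
- The arm moves only by the tool jog_arm, never from a script. Its argument "steps" is a list of rows, each a list of 7 numbers: the closure, from 0 (fully open) to 1 (shut), then the shift along the tool's x, y, z in m, then the turn, a rotation vector about the tool's x, y, z in rad. In form: [[jaw, tx, ty, tz, rx, ry, rz], ...]. A call has 1 to 5 rows; each row is the pose to reach, as a shift and turn from the pose measured when the call began, along the tool's axes at that moment; what a row does not reach only later rows make up. A row lasts 1/8 s, in which the tool goes at most 62.5 mm and 10.7 degrees, less where a joint would pass 70% of its speed; a pose out of reach is approached as far as the arm can. A call with a gripper value outside its range is refused whole. The fingers move at their own pace and stop on an object; "force" is the grip in N (left out, the last holds). Time passes only in rows, so rows that repeat a pose let the fingers close. It gives the time, the measured TCP pose, the force and the opening at its end, in the units of the state.
- robot.read_state(): the state, without advancing time (a new reading comes with each control period).
- robot.read_camera(name): name is "scene" or "top"; returns a dict with "image" (420x560x3 uint8, red, green, blue), "mtx" (3x3 intrinsics, pixels), "extrinsics" (4x4, takes a point from camera to world coordinates). Camera axes: x right, y down, z forward; pixel columns grow to the right and rows downward; lengths in m; the calibration is good to about 2 mm. A picture is of the moment at which its call begins. There is no depth.
- robot.close_job(): hands the job in, once; it reports no verdict.
The state is a dict: "t": time; "q": joint angles; "dq": joint speeds; "joint_torque": joint torques, N m; "tool_pos": TCP position; "orientation": TCP orientation; "force": force on the tool from outside, world axes, zero at the start; "wrist_torque": the same for the moment, N m; "opening": finger opening in m.
Only numpy, scipy, OpenCV 4.12 (cv2) and the standard library are available. Lean on these libraries where they do the work, as an engineer would, in place of code of your own. Each camera call takes 0.05 s, during which the arm holds its last target.

## Working session

There is one attempt and no reset: what is moved stays moved. The work goes in short steps, Python scripts to look and compute and a tool call to move; the robot and the scene stay as the last step left them, time stands still between calls to the robot, and variables do not carry over. Pictures are saved under pics/ and viewed, and the job is handed in when it is done.

Besides the shell and the picture viewer there is one more tool, called after "Emit:" as a command line: name --pt "numbers of a row" for each row, then --argument value for the rest. jog_arm: Moves the arm, as the interface text tells. Its arguments: {"type":"object","properties":{"steps":{"type":"array"},"force":{"type":"number"}},"required":["steps"]}

```bash
ls; mkdir -p pics
python3 - <<'E'
from plant import robot
import cv2,numpy as np
for n in("scene","top"):
    c=robot.read_camera(n);cv2.imwrite(f"pics/{n}0.png",c["image"][:,:,::-1]);print(n,c["mtx"].tolist(),np.round(c["extrinsics"],4).tolist())
print(robot.read_state())
E
```

```text
pics
scene [[457.5446992964179, 0.0, 270.49152908034506], [0.0, 457.5446992964179, 213.65007371837635], [0.0, 0.0, 1.0]] [[0.4501, 0.7267, -0.519, 1.1307], [0.8928, -0.3563, 0.2755, -0.3226], [0.0153, -0.5874, -0.8092, 1.078], [0.0, 0.0, 0.0, 1.0]]
top [[546.4116184418052, 0.0, 274.4055965836989], [0.0, 546.4116184418052, 202.8077394805832], [0.0, 0.0, 1.0]] [[0.0069, -0.9885, 0.1511, 0.3364], [-1.0, -0.0068, 0.0013, -0.0199], [-0.0002, -0.1511, -0.9885, 1.5651], [0.0, 0.0, 0.0, 1.0]]
{'t': 0.1, 'q': array([-1.26841388e+00,  1.31092295e-01,  1.48916781e+00, -2.11091160e-05,
        1.52300055e+00, -8.54054762e-02]), 'dq': array([-0.00073311, -0.00311484, -0.00228615, -0.00146176, -0.00256128,
       -0.00044958]), 'joint_torque': array([ 1.29841224e-03, -5.61340499e+01, -4.93095911e+01,  7.70276715e-02,
        2.90929695e-02, -4.88783814e-05]), 'tool_pos': array([ 0.22674854, -0.5549735 ,  0.23168977]), 'orientation': array([-3.08109834e+00, -6.05008803e-01,  3.16449358e-04]), 'force': array([-0.43738195, -0.66912439, -0.22179135]), 'wrist_torque': array([0.05380781, 0.0128925 , 0.01365581]), 'opening': 0.09300833301540844}
```

View pics/scene0.png

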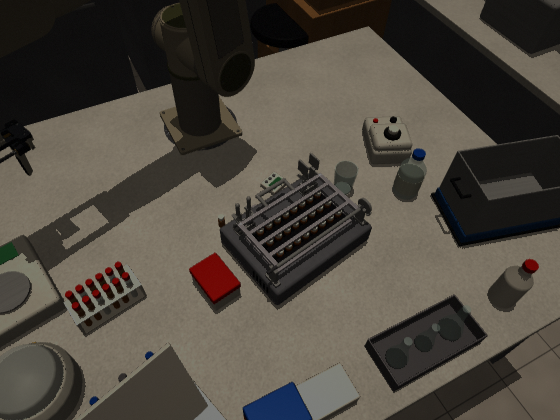

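View pics/top0.png

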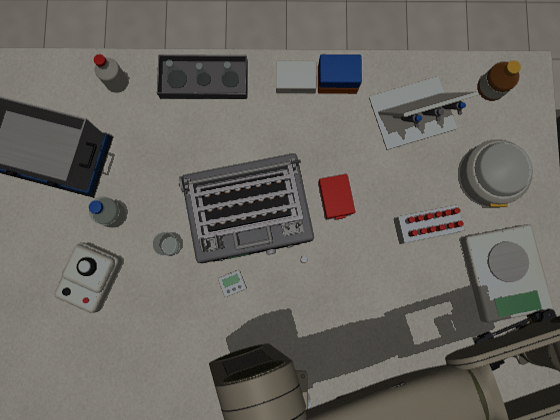

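Run:
```python
import cv2
a=cv2.imread("pics/scene0.png")[140:310,200:390];cv2.imwrite("pics/s0z.png",cv2.resize(cv2.convertScaleAbs(a,alpha=1.5),None,fx=4,fy=3.5,interpolation=2)[:600])
a=cv2.imread("pics/top0.png")[145:275,170:330];cv2.imwrite("pics/t0z.png",cv2.resize(cv2.convertScaleAbs(a,alpha=1.5),None,fx=4.5,fy=4.5,interpolation=2))
```

```text
(no output)
```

View pics/s0z.png

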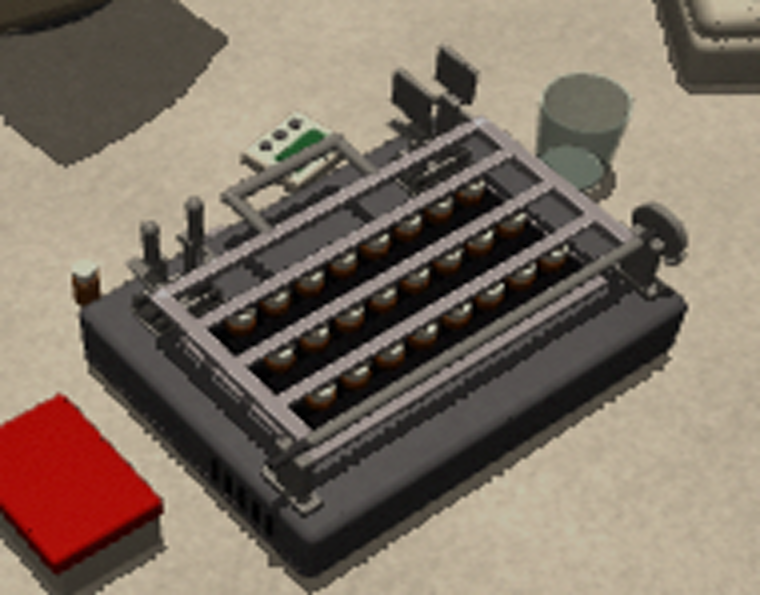

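View pics/t0z.png

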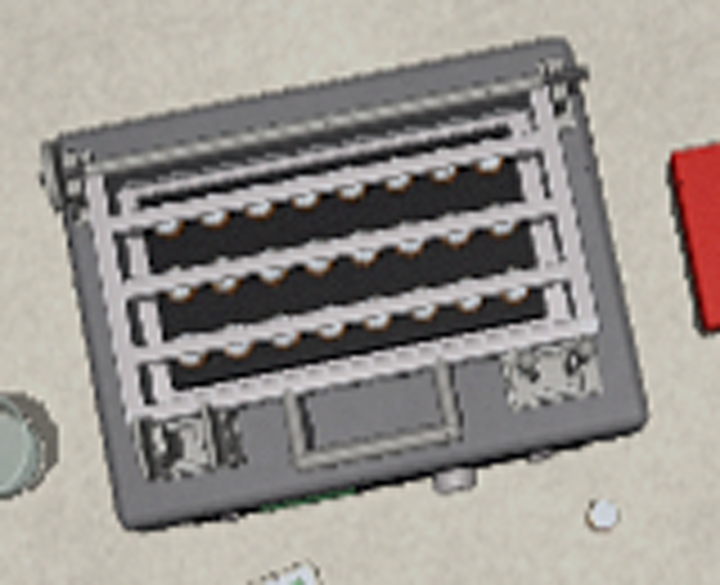

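```bash
cat > h.py <<'E'
import numpy as np, cv2
from plant import robot
C={"scene":(np.array([[457.5447,0,270.4915],[0,457.5447,213.65],[0,0,1]]),np.array([[0.4501,0.7267,-0.519,1.1307],[0.8928,-0.3563,0.2755,-0.3226],[0.0153,-0.5874,-0.8092,1.078],[0,0,0,1]])),
"top":(np.array([[546.4116,0,274.4056],[0,546.4116,202.8077],[0,0,1]]),np.array([[0.0069,-0.9885,0.1511,0.3364],[-1.0,-0.0068,0.0013,-0.0199],[-0.0002,-0.1511,-0.9885,1.5651],[0,0,0,1]]))}
def cast(n,u,v,z):
    K,E=C[n];d=E[:3,:3]@np.linalg.solve(K,[u,v,1]);o=E[:3,3];return o+d*(z-o[2])/d[2]
def proj(n,p):
    K,E=C[n];q=K@(E[:3,:3].T@(np.asarray(p)-E[:3,3]));return q[:2]/q[2]
E
python3 - <<'E'
from h import *
T=lambda x,y,z:cast("top",170+x/4.5,145+y/4.5,z)
S=lambda x,y,z:cast("scene",200+x/4,140+y/3.5,z)
# housing mask in top view
im=cv2.imread("pics/top0.png");hsv=cv2.cvtColor(im,cv2.COLOR_BGR2HSV)
m=((hsv[...,2]<115)).astype(np.uint8);m[:150]=0;m[262:]=0;m[:,:175]=0;m[:,318:]=0
m=cv2.morphologyEx(m,cv2.MORPH_CLOSE,np.ones((15,15)));m=cv2.morphologyEx(m,cv2.MORPH_OPEN,np.ones((15,15)))
c=max(cv2.findContours(m,0,1)[0],key=cv2.contourArea)
P=np.array([cast("top",*p[0],0.075)[:2] for p in c],np.float32)
r=cv2.minAreaRect(P);print("housing",r)
print("corner",[np.round(T(*p,.075),3).tolist() for p in((122,528),(647,425),(572,40),(50,135))])
h=[T(300,463,.13),T(455,436,.13)];print("handle top",np.round(h,3).tolist())
h=[S(228,195,.136),S(338,140,.136)];print("handle scene",np.round(h,3).tolist())
print("paddle scene",[np.round(S(*p,.187),3).tolist() for p in((393,70),(433,98),(440,47),(478,75))])
print("paddle top",[np.round(T(*p,.187),3).tolist() for p in((148,425),(160,475),(218,412),(235,460))])
print("pins top",[np.round(T(*p,.186),3).tolist() for p in((530,370),(575,361))])
print("pins scene",[np.round(S(*p,.186),3).tolist() for p in((149,228),(193,203))])
print("hinge ends",[np.round(T(*p,.13),3).tolist() for p in((90,165),(545,80))])
E
```

```text
housing ((0.5454109907150269, 0.0792660266160965), (0.2679947018623352, 0.378976970911026), 9.676793098449707)
corner [[0.399, 0.191, 0.075], [0.464, -0.126, 0.075], [0.703, -0.08, 0.075], [0.641, 0.242, 0.075]]
handle top [[0.435, 0.08, 0.13], [0.452, -0.01, 0.13]]
handle scene [[0.459, -0.007, 0.136], [0.443, 0.082, 0.136]]
paddle scene [[0.436, 0.125, 0.187], [0.472, 0.135, 0.187], [0.428, 0.165, 0.187], [0.464, 0.173, 0.187]]
paddle top [[0.452, 0.162, 0.187], [0.424, 0.154, 0.187], [0.46, 0.123, 0.187], [0.433, 0.113, 0.187]]
pins top [[0.485, -0.052, 0.186], [0.49, -0.078, 0.186]]
pins scene [[0.5, -0.08, 0.186], [0.492, -0.047, 0.186]]
hinge ends [[0.611, 0.208, 0.13], [0.665, -0.062, 0.13]]
```

```bash
cat >> h.py <<'E'
from scipy.spatial.transform import Rotation as R
O=np.array([0.554,0.058]);YAW=0.2
def W(x,y,z):
    c,s=np.cos(YAW),np.sin(YAW);return np.array([O[0]+c*x-s*y,O[1]+s*x+c*y,z])
def delta(p,yaw,st=None):
    """tool down, tool-y along heading yaw+90deg(left); half-turn chosen nearest"""
    st=st or robot.read_state();r=R.from_rotvec(st["orientation"]);best=None
    for k in(0,np.pi):
        t=R.from_euler("z",yaw+k)*R.from_rotvec([np.pi,0,0])
        v=(r.inv()*t).as_rotvec()
        if best is None or np.linalg.norm(v)<np.linalg.norm(best):best=v
    return np.round(r.inv().apply(p-st["tool_pos"]),4),np.round(best,3)
def show(*a):
    st=robot.read_state();print("t",st["t"],"pos",np.round(st["tool_pos"],4),"q",np.round(st["q"],2),"F",np.round(st["force"],1),"M",np.round(st["wrist_torque"],2),"open",round(st["opening"],4));return st
def pic(n,name,box,f):
    x0,y0,x1,y1=box;a=robot.read_camera(n)["image"][:,:,::-1];a=a[y0:y1,x0:x1]
    cv2.imwrite(f"pics/{name}.png",cv2.resize(cv2.convertScaleAbs(a,alpha=1.5),None,fx=f,fy=f,interpolation=2))
E
python3 - <<'E'
from h import *
st=show();print(np.round(R.from_rotvec(st["orientation"]).as_matrix(),3))
p=W(-.09,.11,.28);print(p,delta(p,YAW),delta(p,YAW+np.pi/2))
E
```

```text
t 0.1 pos [ 0.2267 -0.555   0.2317] q [-1.27  0.13  1.49 -0.    1.52 -0.09] F [-0.4 -0.7 -0.2] M [0.05 0.01 0.01] open 0.093
[[ 0.926  0.378 -0.001]
 [ 0.378 -0.926  0.002]
 [ 0.    -0.002 -1.   ]]
[0.44394038 0.14792708 0.28      ] (array([ 0.4669, -0.5687, -0.0473]), array([-0.002,  0.   ,  0.188])) (array([ 0.4669, -0.5687, -0.0473]), array([-1.000e-03, -1.000e-03, -1.383e+00]))
```

Emit:
jog_arm --pt "0.3 0.04 -0.03 -0.05 0 0 0" --pt "0.3 0.09 -0.07 -0.05 0 0 0.04" --pt "0.3 0.14 -0.11 -0.05 0 0 0.08" --pt "0.3 0.19 -0.15 -0.05 0 0 0.1" --pt "0.3 0.23 -0.19 -0.05 0 0 0.12" --force 20

```text
t: 0.72
tool_pos: [0.3666, -0.2942, 0.2816]
orientation: [-3.112, -0.418, 0.0]
force: [0.8, 0.1, 0.6]
opening: 0.065
```

Run:
```python
from h import *
show();print(delta(W(-.09,.11,.28),YAW))
```

```text
t 0.725 pos [ 0.3666 -0.2942  0.2816] q [-0.79 -0.24  1.76  0.    1.63  0.52] F [0.8 0.1 0.6] M [-0.06 -0.05 -0.02] open 0.065
(array([ 0.1912, -0.4061,  0.0025]), array([-0.002,  0.   ,  0.067]))
```

Emit:
jog_arm --pt "0.3 0.04 -0.05 0 0 0 0" --pt "0.3 0.07 -0.1 0 0 0 0.03" --pt "0.3 0.1 -0.15 0 0 0 0.06" --pt "0.3 0.13 -0.2 0 0 0 0.067" --pt "0.3 0.15 -0.25 0 0 0 0.067"

```text
t: 1.35
tool_pos: [0.4454, -0.0115, 0.2818]
orientation: [-3.124, -0.314, 0.001]
force: [1.0, -0.6, 0.1]
opening: 0.0652
```

Run:
```python
from h import *
show();print(delta(W(-.09,.11,.28),YAW))
```

```text
t 1.35 pos [ 0.4454 -0.0115  0.2818] q [-0.14 -0.31  1.82  0.    1.64  1.23] F [ 1.  -0.6  0.1] M [ 0.01 -0.04  0.  ] open 0.0652
(array([ 0.0302, -0.1565,  0.0021]), array([-0.002,  0.   ,  0.   ]))
```

Emit:
jog_arm --pt "0.3 0.01 -0.05 0 0 0 0" --pt "0.3 0.02 -0.1 0 0 0 0" --pt "0.3 0.03 -0.15 0 0 0 0" --pt "0.3 0.03 -0.156 0 0 0 0" --pt "0.3 0.03 -0.156 0 0 0 0"

```text
t: 1.98
tool_pos: [0.4435, 0.1473, 0.2818]
orientation: [-3.124, -0.316, 0.002]
force: [-0.3, -0.0, 0.3]
opening: 0.0655
```

Run:
```python
from h import *
show();print(delta(W(-.09,.11,.172),YAW))
pic("scene","s1",(220,110,380,230),4.5);pic("top","t1",(170,145,330,275),4.5)
```

```text
t 1.975 pos [0.4435 0.1473 0.2818] q [ 0.21 -0.25  1.76  0.    1.63  1.58] F [-0.3 -0.   0.3] M [-0.08  0.05 -0.06] open 0.0655
(array([ 0.0007, -0.0003,  0.1098]), array([-0.002,  0.001,  0.001]))
```

View pics/s1.png

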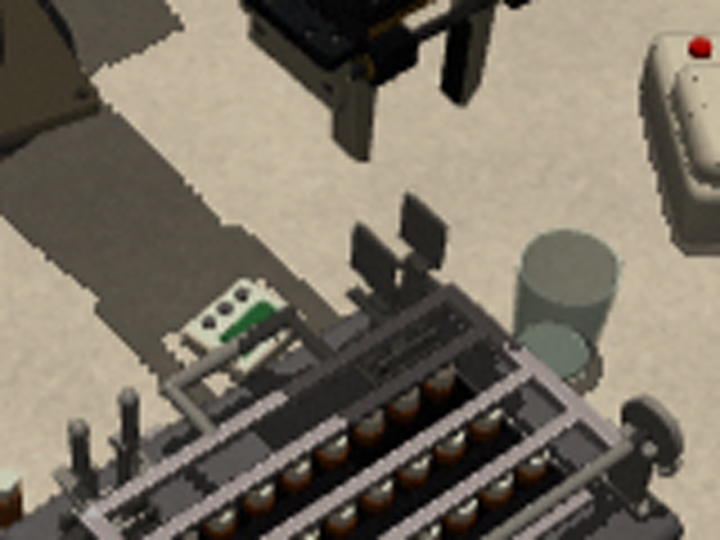

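View pics/t1.png

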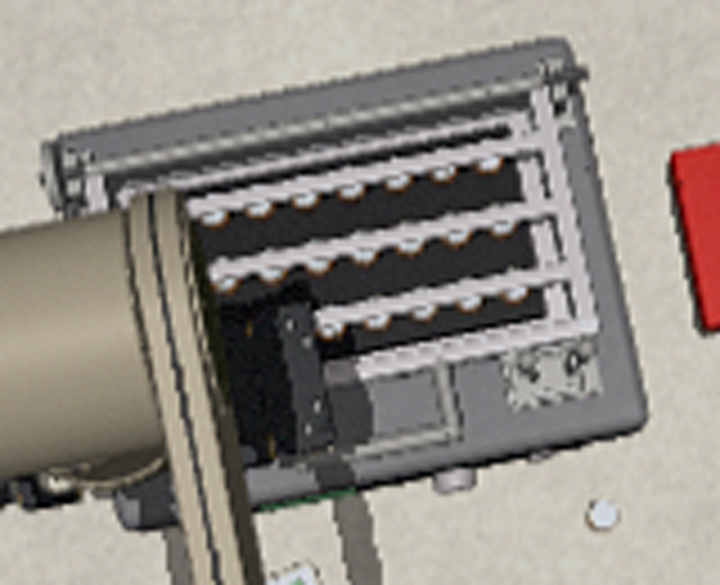

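Run:
```python
from h import *
Z=lambda p:((proj("scene",p)-[220,110])*4.5).round()
for y in(.0905,.1295):
  for x in(-.106,-.07): print(Z(W(x,y,.187)))
for y in(-.093,-.127): print("pin",Z(W(-.083,y,.191)))
for y in(-.04,.04): print("bar",Z(W(-.11,y,.136)))
st=robot.read_state();
for y in(.0327,-.0327):print("tip",Z(st["tool_pos"]+R.from_rotvec(st["orientation"]).apply([0,y,.014])))
```

```text
[350. 221.]
[390. 257.]
[400. 191.]
[441. 227.]
pin [122. 391.]
pin [ 71. 422.]
bar [170. 377.]
bar [276. 313.]
tip [357. 149.]
tip [446.  98.]
```

Emit:
jog_arm --pt "0.3 0 0 0.04 0 0 0" --pt "0.3 0 0 0.08 0 0 0" --pt "0.3 0 0 0.1 0 0 0" --pt "0.3 0 0 0.109 0 0 0" --pt "0.3 0 0 0.109 0 0 0"

```text
t: 2.7
tool_pos: [0.4438, 0.1457, 0.1729]
orientation: [-3.125, -0.31, 0.002]
force: [0.1, -0.0, 0.3]
opening: 0.065
```

Emit:
jog_arm --pt "0.5 0 0 0 0 0 0" --pt "0.6 0 0 0 0 0 0" --pt "0.7 0 0 0 0 0 0" --pt "0.8 0 0 0 0 0 0" --pt "0.9 0 0 0 0 0 0" --force 20

```text
t: 3.32
tool_pos: [0.4438, 0.1493, 0.1736]
orientation: [-3.117, -0.311, 0.0]
force: [-0.4, 19.9, -1.9]
opening: 0.0205
```

Run:
```python
from h import *
show()
pic("scene","s2",(220,110,380,230),4.5)
```

```text
t 3.325 pos [0.4438 0.1493 0.1736] q [ 0.21 -0.2   1.92  0.01  1.42  1.58] F [-0.4 19.9 -1.9] M [3.55 0.11 0.01] open 0.0205
```

View pics/s2.png

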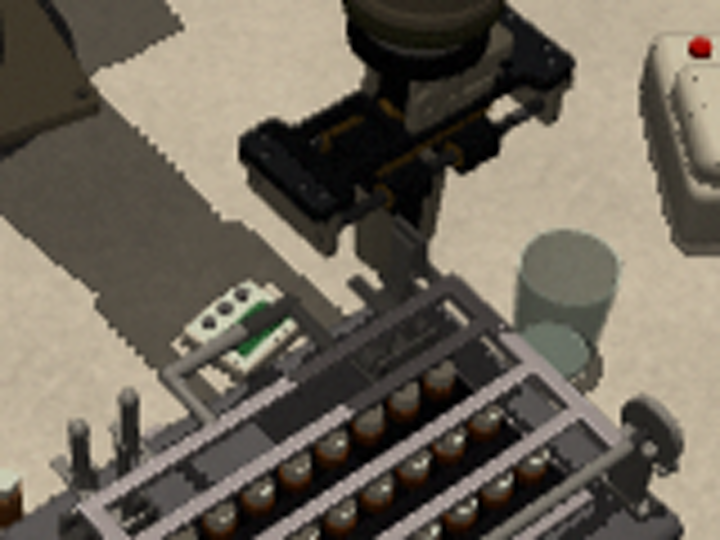

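Emit:
jog_arm --pt "0.3 0 0 0 0 0 0" --pt "0.3 0 0 0 0 0 0" --pt "0.3 0 0 0 0 0 0" --pt "0.3 0 0 -0.03 0 0 0" --pt "0.3 0 0 -0.08 0 0 0"

```text
t: 4.0
tool_pos: [0.4424, 0.1477, 0.2521]
orientation: [-3.119, -0.311, 0.008]
force: [0.9, -0.8, 0.2]
opening: 0.063
```

Run:
```python
from h import *
show()
pic("scene","s3",(220,110,380,230),4.5)
S=lambda x,y,z:cast("scene",220+x/4.5,110+y/4.5,z)
print("pad",np.round(S(*np.mean([(352,223),(395,257),(403,193),(447,227)],0),.187)-W(-.088,.11,.187),4))
Z=lambda p:((proj("scene",p)-[220,110])*4.5).round()
for a in(0,.06,.15,.2):
  print(a,[Z(W(.085-.195*np.cos(a),y,.136+.195*np.sin(a))).tolist() for y in(-.04,.04)])
print(delta(W(-.086,-.11,.28),YAW))
```

```text
t 4.0 pos [0.4424 0.1477 0.2521] q [ 0.21 -0.24  1.81  0.01  1.58  1.58] F [ 0.9 -0.8  0.2] M [ 0.07 -0.01 -0.01] open 0.063
pad [0.0017 0.0015 0.    ]
0 [[170.0, 377.0], [276.0, 313.0]]
0.06 [[170.0, 365.0], [277.0, 301.0]]
0.15 [[172.0, 348.0], [280.0, 283.0]]
0.2 [[173.0, 339.0], [283.0, 274.0]]
(array([ 0.0025,  0.22  , -0.0204]), array([-0.007, -0.008, -0.001]))
```

View pics/s3.png

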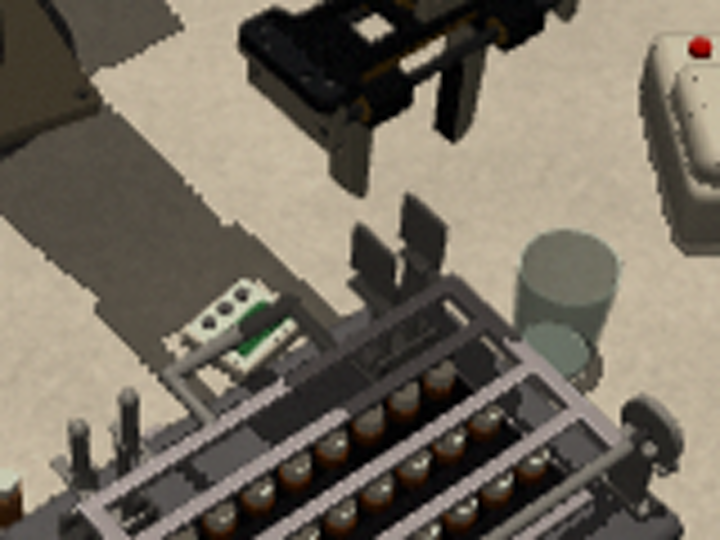

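Run:
```python
from h import *
S=lambda x,y,z:cast("scene",220+x/4.5,110+y/4.5,z)
p=(S(130,392,.19)+S(80,424,.19))/2
print(p, p-W(-.083,-.11,.19))
q=p-W(-.083,-.11,.19)
t=W(-.085,-.11,.25)+[q[0],q[1],0];print(t,delta(t,YAW))
```

```text
[ 0.49684439 -0.06215973  0.19      ] [ 2.33628652e-03  4.13714697e-03 -5.55111512e-17]
[ 0.49488425 -0.06255707  0.25      ] (array([0.0064, 0.2166, 0.0096]), array([-0.007, -0.008, -0.001]))
```

Emit:
jog_arm --pt "0.3 0 0.05 0 0 0 0" --pt "0.3 0.002 0.1 0 0 0 0" --pt "0.3 0.004 0.15 0 -0.007 -0.008 0" --pt "0.3 0.005 0.2 0 -0.007 -0.008 0" --pt "0.3 0.005 0.217 0 -0.007 -0.008 0"

```text
t: 4.68
tool_pos: [0.4935, -0.0662, 0.2591]
orientation: [3.126, 0.306, -0.002]
force: [-0.6, 0.4, 0.3]
opening: 0.065
```

Run:
```python
from h import *
show();print(delta(np.array([.4935,-.0625,.173]),YAW))
pic("scene","s4",(200,120,360,240),4.5);pic("top","t4",(170,145,330,275),4.5)
```

```text
t 4.675 pos [ 0.4935 -0.0662  0.2591] q [-0.24 -0.16  1.73 -0.    1.57  1.14] F [-0.6  0.4  0.3] M [ 0.02  0.01 -0.01] open 0.065
(array([ 0.0008, -0.0036,  0.0861]), array([ 0.   ,  0.001, -0.005]))
```

View pics/s4.png

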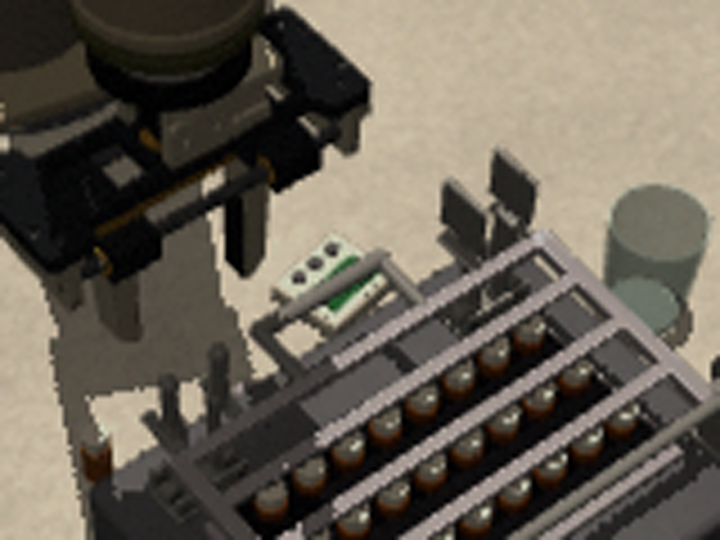

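View pics/t4.png

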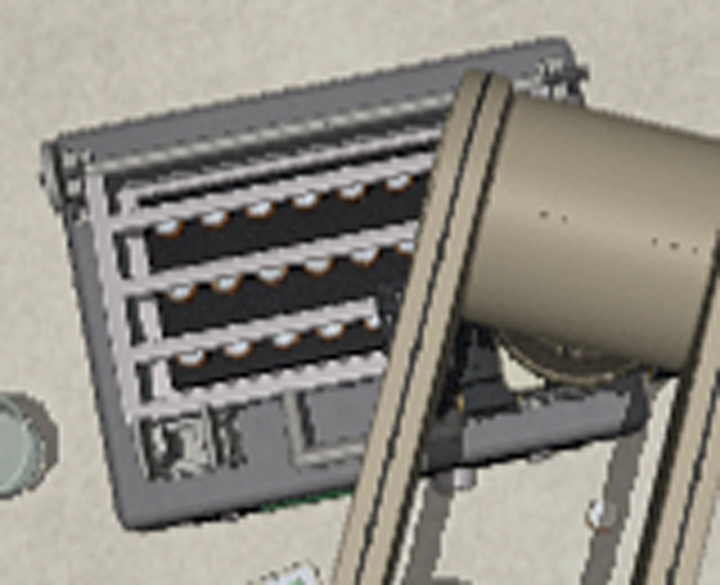

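Emit:
jog_arm --pt "0.3 0 -0.003 0.03 0 0 0" --pt "0.3 0 -0.003 0.06 0 0 0" --pt "0.3 0 -0.003 0.08 0 0 0" --pt "0.3 0 -0.003 0.086 0 0 0" --pt "0.3 0 -0.003 0.086 0 0 0"

```text
t: 5.4
tool_pos: [0.4927, -0.061, 0.1734]
orientation: [-3.126, -0.309, 0.002]
force: [0.2, -0.2, -0.4]
opening: 0.0652
```

Emit:
jog_arm --pt "0.5 0 0 0 0 0 0" --pt "0.6 0 0 0 0 0 0" --pt "0.7 0 0 0 0 0 0" --pt "0.8 0 0 0 0 0 0" --pt "0.9 0 0 0 0 0 0" --force 20

```text
t: 6.02
tool_pos: [0.4937, -0.0636, 0.1741]
orientation: [3.122, 0.307, 0.001]
force: [5.1, -19.6, -5.2]
opening: 0.02
```

Run:
```python
from h import *
show()
pic("scene","s5",(200,120,360,240),4.5)
```

```text
t 6.025 pos [ 0.4937 -0.0636  0.1741] q [-0.23 -0.12  1.84 -0.    1.41  1.15] F [  5.1 -19.6  -5.2] M [-3.29 -0.94 -0.04] open 0.02
```

View pics/s5.png

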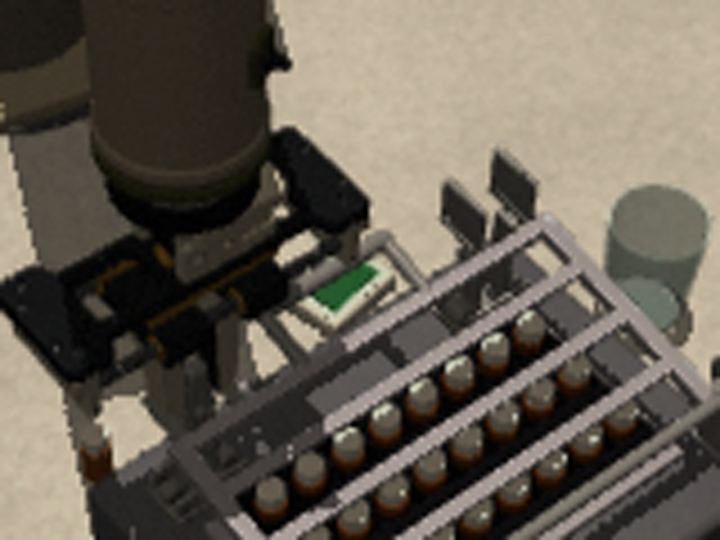

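Emit:
jog_arm --pt "0.3 0 0 0 0 0 0" --pt "0.3 0 0 0 0 0 0" --pt "0.3 0 0 0 0 0 0" --pt "0.3 0 0 -0.03 0 0 0" --pt "0.3 0 0 -0.08 0 0 0"

```text
t: 6.7
tool_pos: [0.4918, -0.0626, 0.2523]
orientation: [3.124, 0.307, -0.007]
force: [0.4, 0.1, 0.6]
opening: 0.0626
```

Run:
```python
from h import *
show()
pic("scene","s6",(200,120,360,240),4.5)
Z=lambda p:((proj("scene",p)-[200,120])*4.5).round()
for a in(.06,.12,.16,.2,.24):
  print(a,[Z(W(.085-.195*np.cos(a),y,.136+.195*np.sin(a))).tolist() for y in(-.04,.04)])
```

```text
t 6.7 pos [ 0.4918 -0.0626  0.2523] q [-0.23 -0.16  1.74 -0.    1.56  1.15] F [0.4 0.1 0.6] M [-0.02 -0.03 -0.01] open 0.0626
0.06 [[260.0, 320.0], [367.0, 256.0]]
0.12 [[261.0, 308.0], [369.0, 244.0]]
0.16 [[262.0, 301.0], [371.0, 236.0]]
0.2 [[263.0, 294.0], [373.0, 229.0]]
0.24 [[265.0, 287.0], [375.0, 222.0]]
```

View pics/s6.png

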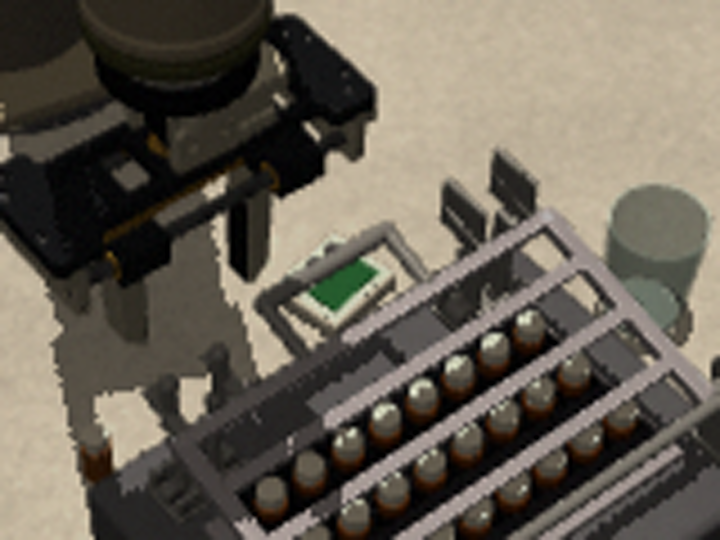

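Run:
```python
from h import *
print(delta(W(-.107,0,.27),YAW+np.pi/2))
```

```text
(array([-0.0256, -0.107 , -0.0094]), array([ 0.   , -0.01 ,  1.567]))
```

Emit:
jog_arm --pt "0.57 0 -0.02 -0.03 0 0 -0.18" --pt "0.57 -0.01 -0.05 -0.03 0 0 -0.36" --pt "0.57 -0.02 -0.08 -0.03 0 0 -0.54" --pt "0.57 -0.025 -0.107 -0.03 0 0 -0.72" --pt "0.57 -0.025 -0.107 -0.03 0 0 -0.9"

```text
t: 7.38
tool_pos: [0.4487, 0.0389, 0.2904]
orientation: [2.668, 1.645, 0.006]
force: [0.9, -0.1, 0.3]
opening: 0.0401
```

Run:
```python
from h import *
show();print(delta(W(-.107,0,.27),YAW+np.pi/2))
```

```text
t 7.375 pos [0.4487 0.0389 0.2904] q [-0.02 -0.31  1.8  -0.    1.65  0.44] F [ 0.9 -0.1  0.3] M [-0.08 -0.1   0.03] open 0.0401
(array([-0.0018,  0.0012,  0.0204]), array([ 0.008,  0.004, -0.666]))
```

Emit:
jog_arm --pt "0.57 0 0 0 0 0 -0.18" --pt "0.57 0 0 0 0 0 -0.36" --pt "0.57 0 0 0 0 0 -0.54" --pt "0.57 0 0 0 0 0 -0.666" --pt "0.57 0 0 0 0 0 -0.666"

```text
t: 8.0
tool_pos: [0.4484, 0.0394, 0.29]
orientation: [1.984, 2.426, 0.002]
force: [-0.2, 0.8, 0.2]
opening: 0.0402
```

Run:
```python
from h import *
st=show();print(delta(W(-.107,0,.163),YAW+np.pi/2))
pic("scene","s7",(200,120,360,240),4.5);pic("top","t7",(170,145,330,275),4.5)
Z=lambda p:((proj("scene",p)-[200,120])*4.5).round()
r=R.from_rotvec(st["orientation"])
for y in(.02,-.02):
  for x in (-.0075,.0075): print("tip",Z(st["tool_pos"]+r.apply([x,y,.014])))
```

```text
t 8.0 pos [0.4484 0.0394 0.29  ] q [-0.02 -0.31  1.8  -0.    1.65 -0.22] F [-0.2  0.8  0.2] M [-0.02 -0.1   0.03] open 0.0402
(array([-0.0021, -0.0005,  0.127 ]), array([ 0.005,  0.005, -0.   ]))
tip [337. 163.]
tip [359. 150.]
tip [290. 119.]
tip [312. 107.]
```

View pics/s7.png

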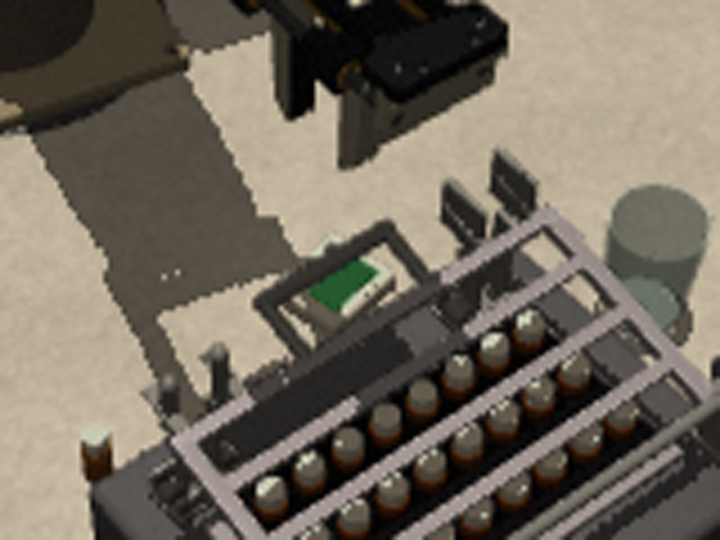

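View pics/t7.png

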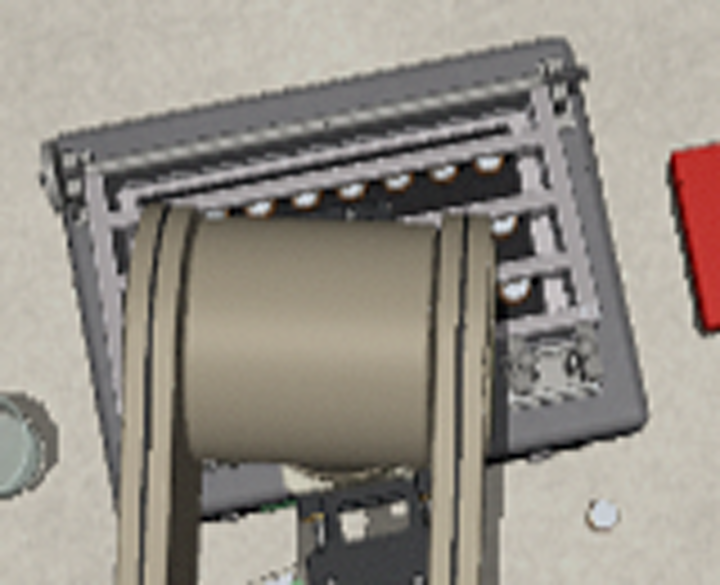

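Emit:
jog_arm --pt "0.57 -0.002 0 0.03 0 0 0" --pt "0.57 -0.002 0 0.06 0 0 0" --pt "0.57 -0.002 0 0.08 0 0 0" --pt "0.57 -0.002 0 0.088 0 0 0" --pt "0.57 -0.002 0 0.088 0 0 0"

```text
t: 8.72
tool_pos: [0.4493, 0.0369, 0.202]
orientation: [1.988, 2.423, 0.001]
force: [0.4, -0.9, 0.4]
opening: 0.0401
```

Run:
```python
from h import *
st=show();print(delta(W(-.107,0,.163),YAW+np.pi/2))
pic("scene","s8",(230,140,330,215),7)
```

```text
t 8.725 pos [0.4493 0.0369 0.202 ] q [-0.03 -0.28  1.93 -0.    1.48 -0.22] F [ 0.4 -0.9  0.4] M [-0.03 -0.16 -0.07] open 0.0401
(array([ 0.0001, -0.0004,  0.039 ]), array([ 0.005,  0.005, -0.004]))
```

View pics/s8.png

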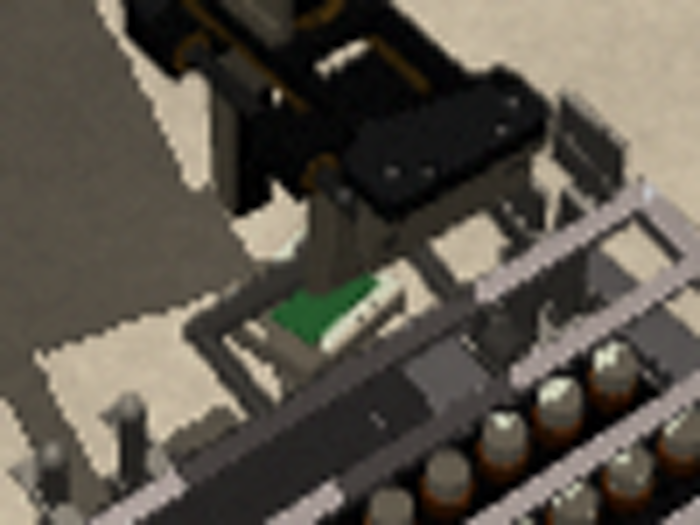

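Emit:
jog_arm --pt "0.57 0 0 0.02 0 0 0" --pt "0.57 0 0 0.035 0 0 0" --pt "0.57 0 0 0.039 0 0 0" --pt "0.57 0 0 0.039 0 0 0"

```text
t: 9.28
tool_pos: [0.4501, 0.0368, 0.164]
orientation: [1.988, 2.422, 0.002]
force: [0.1, 0.1, -1.0]
opening: 0.0399
```

Emit:
jog_arm --pt "0.7 0 0 0 0 0 0" --pt "0.8 0 0 0 0 0 0" --pt "0.9 0 0 0 0 0 0" --pt "0.95 0 0 0 0 0 0" --force 8

```text
t: 9.78
tool_pos: [0.4528, 0.0372, 0.1653]
orientation: [1.985, 2.419, 0.01]
force: [12.0, 3.0, -2.8]
opening: 0.0115
```

Run:
```python
from h import *
st=show();print(delta(W(-.107,0,.163),YAW+np.pi/2))
print("shaker-frame F",R.from_euler("z",-YAW).apply(st["force"]))
pic("scene","s9",(230,140,330,215),7)
```

```text
t 9.775 pos [0.4528 0.0372 0.1653] q [-0.03 -0.25  1.98 -0.    1.4  -0.22] F [12.   3.  -2.8] M [ 0.48 -2.04  0.02] open 0.0115
(array([ 0.0003, -0.0037,  0.0022]), array([ 0.013,  0.006, -0.004]))
shaker-frame F [12.36307314  0.53832513 -2.80250939]
```

View pics/s9.png

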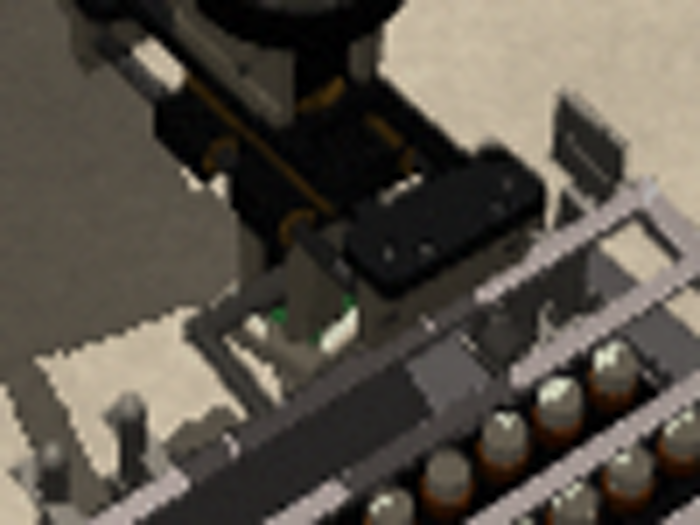

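Emit:
jog_arm --pt "0.97 0 -0.001 0 0 0 0" --pt "0.98 0 -0.001 0 0 0 0" --pt "0.98 0 -0.001 0 0 0 0" --force 35

```text
t: 10.2
tool_pos: [0.453, 0.0373, 0.1659]
orientation: [1.983, 2.417, 0.014]
force: [6.2, 1.9, -1.7]
opening: 0.0111
```

```bash
cat >> h.py <<'E'
def plan(angs):
    st=robot.read_state();r=R.from_rotvec(st["orientation"])
    ux=np.array([np.cos(YAW),np.sin(YAW),0]);b=st["tool_pos"]-r.apply([0,0,.005])
    a0=np.arcsin((b[2]-.130)/.195) if b[2]<.27 else None
    return st,r,ux,b,a0
E
python3 - <<'E'
from h import *
st=show()
_,r,ux,b,a0=plan([])
H=b+ux*.195*np.cos(a0);H[2]=.13
print("a0",a0,"bar",b,"hinge",H,"exp",W(.085,0,.13))
for a in(.3,.4,.5,.6,.7):
    t=H-ux*.195*np.cos(a)+[0,0,.195*np.sin(a)]
    print(a,np.round(r.inv().apply(t-b),4))
E
```

```text
t 10.2 pos [0.453  0.0373 0.1659] q [-0.03 -0.25  1.98 -0.    1.4  -0.23] F [ 6.2  1.9 -1.7] M [ 0.25 -1.06  0.02] open 0.0111
a0 0.21144880885776793 bar [0.45295269 0.03731076 0.17092595] hinge [0.63980918 0.07518845 0.13      ] exp [0.63730566 0.07488689 0.13      ]
0.3 [-0.0001  0.0046 -0.0166]
0.4 [-0.0002  0.0116 -0.0348]
0.5 [-0.0002  0.0204 -0.0522]
0.6 [-0.0003  0.0308 -0.0687]
0.7 [-0.0004  0.0429 -0.084 ]
```

Emit:
jog_arm --pt "0.98 0 0.0015 -0.008 0 0 0" --pt "0.98 0 0.005 -0.017 0 0 0" --pt "0.98 0 0.0085 -0.026 0 0 0" --pt "0.98 0 0.012 -0.035 0 0 0" --pt "0.98 0 0.012 -0.035 0 0 0"

```text
t: 10.82
tool_pos: [0.4648, 0.0397, 0.202]
orientation: [1.983, 2.417, 0.015]
force: [2.9, -0.5, -3.4]
opening: 0.0111
```

```bash
cat >> h.py <<'E'
H=np.array([0.640,0.0752,.13])
def nxt(angs):
    st=show();r=R.from_rotvec(st["orientation"]);ux=np.array([np.cos(YAW),np.sin(YAW),0])
    b=st["tool_pos"]-r.apply([0,0,.005]);v=b-H
    print("ang",np.arctan2(v[2],-v@ux),"rad",np.hypot(v[2],v@ux),"lat",v@[-ux[1],ux[0],0],"Fs",np.round(R.from_euler("z",-YAW).apply(st["force"]),1), "tilt",np.round(r.apply([0,0,1]),3))
    for a in angs:
        t=H-ux*.195*np.cos(a)+[0,0,.195*np.sin(a)];print(a,np.round(r.inv().apply(t-b),4))
E
python3 - <<'E'
from h import *
nxt([.5,.6,.7,.8,.9,1.0])
pic("scene","s10",(200,120,360,240),4.5)
E
```

```text
t 10.825 pos [0.4648 0.0397 0.202 ] q [-0.02 -0.24  1.9  -0.    1.46 -0.22] F [ 2.9 -0.5 -3.4] M [-0.16 -0.33  0.04] open 0.0111
ang 0.4064293468237601 rad 0.1947551267393646 lat 6.78350643252773e-05 Fs [ 2.8 -1.1 -3.4] tilt [ 0.018 -0.003 -1.   ]
0.5 [-0.0001  0.008  -0.0164]
0.6 [-0.0002  0.0185 -0.0328]
0.7 [-0.0003  0.0306 -0.0481]
0.8 [-0.0003  0.0441 -0.0622]
0.9 [-0.0003  0.059  -0.0748]
1.0 [-0.0003  0.075  -0.0858]
```

View pics/s10.png

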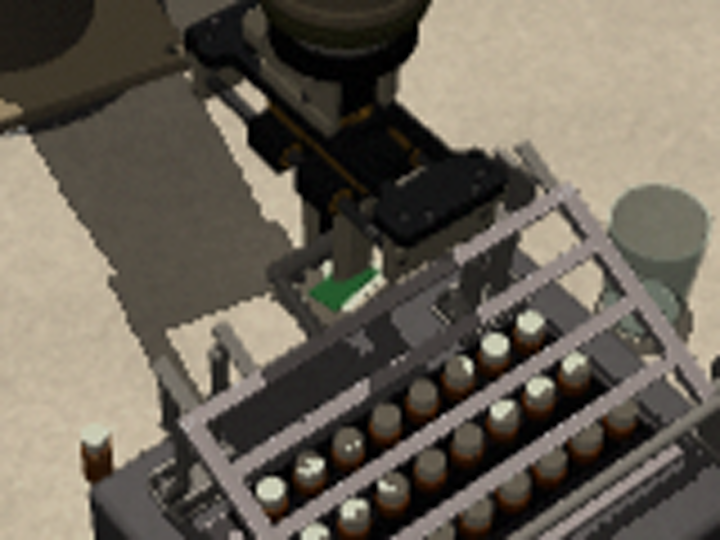

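Gate is following the handle (bar still between the fingers, frame rising). Continue.

Emit:
jog_arm --pt "0.98 0 0.008 -0.0165 0 0 0" --pt "0.98 0 0.0185 -0.033 0 0 0" --pt "0.98 0 0.0305 -0.048 0 0 0" --pt "0.98 0 0.044 -0.062 0 0 0" --pt "0.98 0 0.059 -0.075 0 0 0"

```text
t: 11.5
tool_pos: [0.5193, 0.0509, 0.2767]
orientation: [1.986, 2.42, 0.007]
force: [-5.1, -4.4, 1.0]
opening: 0.0111
```

Run:
```python
from h import *
nxt([.9,1.0,1.1,1.2,1.3,1.4])
```

```text
t 11.5 pos [0.5193 0.0509 0.2767] q [ 0.   -0.11  1.65 -0.    1.59 -0.19] F [-5.1 -4.4  1. ] M [-0.81  0.98 -0.03] open 0.0111
ang 0.8887294885041752 rad 0.1953771334239305 lat 0.00023516121728117746 Fs [-5.8 -3.3  1. ] tilt [ 0.012 -0.004 -1.   ]
0.9 [-0.0002  0.002  -0.0011]
1.0 [-0.0002  0.0179 -0.0122]
1.1 [-0.0002  0.035  -0.0217]
1.2 [-0.0002  0.0528 -0.0295]
1.3 [-0.0002  0.0714 -0.0355]
1.4 [-0.0001  0.0905 -0.0395]
```

Emit:
jog_arm --pt "0.98 0 0.018 -0.012 0 0 0" --pt "0.98 0 0.035 -0.0215 0 0 0" --pt "0.98 0 0.053 -0.0295 0 0 0" --pt "0.98 0 0.0715 -0.0355 0 0 0" --pt "0.98 0 0.0715 -0.0355 0 0 0"

```text
t: 12.12
tool_pos: [0.5891, 0.0651, 0.3142]
orientation: [1.986, 2.42, 0.006]
force: [-5.3, -0.1, 8.4]
opening: 0.0113
```

Run:
```python
from h import *
nxt([1.3,1.4,1.5,1.55,1.57])
pic("scene","s11",(200,90,370,220),4.5)
```

```text
t 12.125 pos [0.5891 0.0651 0.3142] q [ 0.03  0.08  1.39 -0.    1.66 -0.17] F [-5.3 -0.1  8.4] M [-0.28  0.93  0.05] open 0.0113
ang 1.3026352333993854 rad 0.1962267649620394 lat 0.00022379429249215656 Fs [-5.2  1.   8.4] tilt [ 0.011 -0.004 -1.   ]
1.3 [-0.0002 -0.0002  0.0013]
1.4 [-0.0002  0.0189 -0.0028]
1.5 [-0.0001  0.0383 -0.0049]
1.55 [-0.0001  0.048  -0.0053]
1.57 [-0.0001  0.0519 -0.0053]
```

View pics/s11.png

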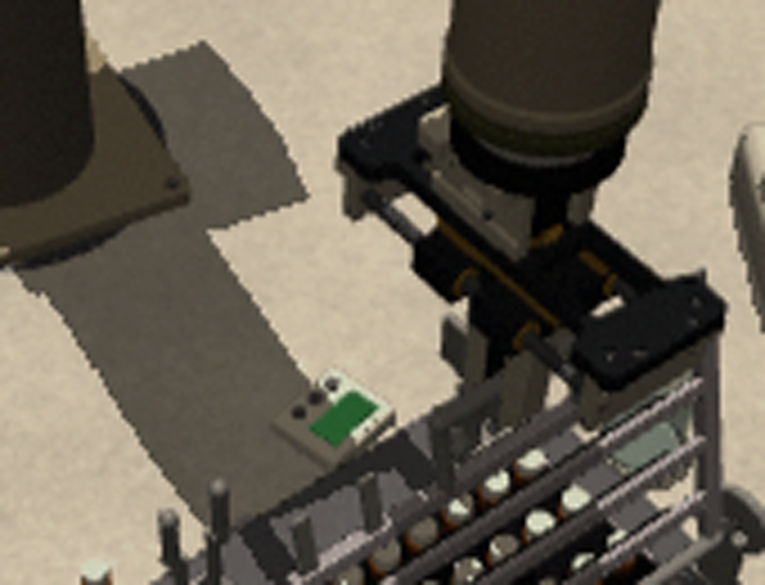

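Emit:
jog_arm --pt "0.98 0 0.015 -0.002 0 0 0" --pt "0.98 0 0.03 -0.004 0 0 0" --pt "0.98 0 0.042 -0.005 0 0 0" --pt "0.98 0 0.051 -0.005 0 0 0" --pt "0.98 0 0.0525 -0.005 0 0 0"

```text
t: 12.8
tool_pos: [0.6395, 0.0754, 0.3203]
orientation: [1.986, 2.421, 0.004]
force: [-5.3, -0.8, 5.9]
opening: 0.0112
```

Run:
```python
from h import *
nxt([1.5,1.55,1.57])
pic("scene","s12",(180,80,400,240),3.5)
pic("top","t12",(170,120,330,275),3.8)
```

```text
t 12.8 pos [0.6395 0.0754 0.3203] q [ 0.04  0.22  1.23 -0.    1.68 -0.16] F [-5.3 -0.8  5.9] M [-0.18  1.09  0.07] open 0.0112
ang 1.5682455372368027 rad 0.19527940199963756 lat 0.0003202515458686735 Fs [-5.3  0.3  5.9] tilt [ 0.009 -0.004 -1.   ]
1.5 [-0.0004 -0.0133  0.0007]
1.55 [-0.0003 -0.0036  0.0003]
1.57 [-0.0003  0.0003  0.0003]
```

View pics/s12.png

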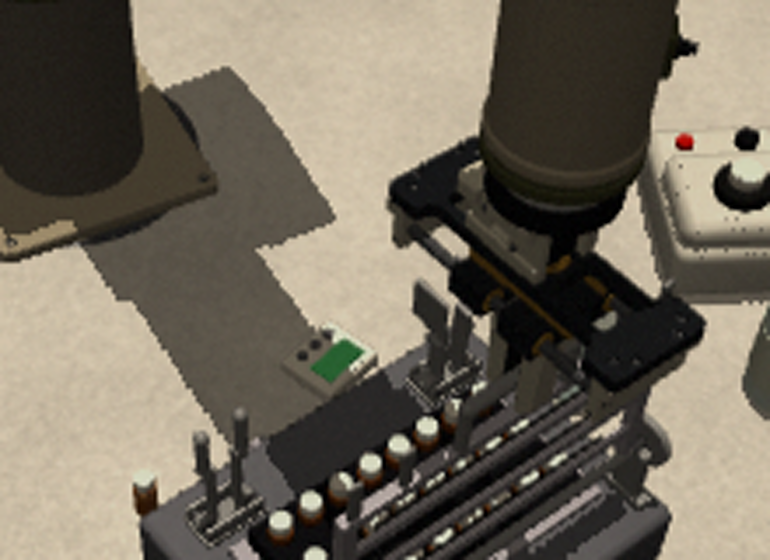

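View pics/t12.png

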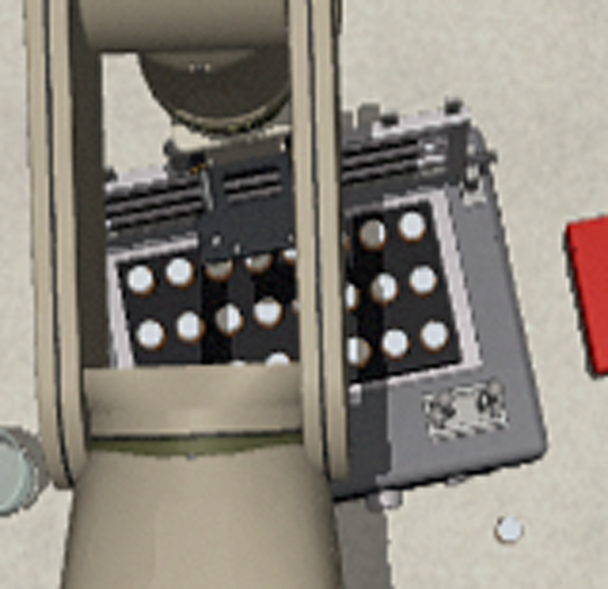

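Emit:
jog_arm --pt "0.98 0 0.001 0 0 0 0" --pt "0.98 0 0.001 0 0 0 0" --pt "0.98 0 0.001 0 0 0 0" --force 40

```text
t: 13.28
tool_pos: [0.6391, 0.0753, 0.3203]
orientation: [1.988, 2.423, 0.001]
force: [-4.9, -0.6, 3.1]
opening: 0.0109
```

Run:
```python
from h import *
nxt([1.57]);print(np.abs(robot.read_state()["dq"]).max())
for n in("scene","top"):cv2.imwrite(f"pics/{n}F.png",robot.read_camera(n)["image"][:,:,::-1])
a=cv2.imread("pics/scene0.png");b=cv2.imread("pics/sceneF.png");cv2.imwrite("pics/cmp.png",cv2.addWeighted(a,.5,b,.5,0))
nxt([])
```

```text
t 13.275 pos [0.6391 0.0753 0.3203] q [ 0.04  0.23  1.22 -0.    1.69 -0.16] F [-4.9 -0.6  3.1] M [-0.27  0.96  0.06] open 0.0109
ang 1.5662866455342854 rad 0.19527378486285749 lat 0.0003310072939696339 Fs [-4.9  0.4  3.1] tilt [ 0.006 -0.005 -1.   ]
1.57 [-0.0003  0.0007  0.0003]
0.002166215029779163
t 13.375 pos [0.6391 0.0753 0.3203] q [ 0.04  0.23  1.22 -0.    1.69 -0.16] F [-5.  -1.   3.1] M [-0.31  0.92  0.01] open 0.0109
ang 1.5662077817280238 rad 0.19528341999735907 lat 0.00031787733215244275 Fs [-5.1  0.   3.1] tilt [ 0.006 -0.005 -1.   ]
```

View pics/sceneF.png

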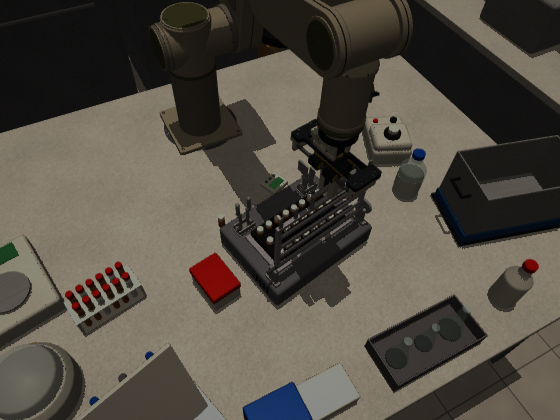

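The gate stands upright. The tip box (215,277), timer (273,183), amber vial (221,221), bottle and rack are all where they were.

Run:
```python
from h import *
print(robot.close_job());show()
```

```text
the job is handed in; nothing more can be done
None
the job is handed in; nothing more can be done
```

The gate now stands upright and the gripper is holding it by the bar handle. I handed the job in at about 13.4 s of the 64 s allowed.

- **Order:** I squeezed the main catch first, to its stop (opening 20.5 mm), and the picture showed the gate popped up onto the safety catch. Only then did I squeeze the safety catch to its stop (20 mm), which freed the gate to about 0.2 rad.
- **Swing:** I gripped the handle bar and swung the gate past the detent.
- **Last checks:** The tool pose gives a gate angle of 1.566 rad and a radius from the hinge of 195 mm, as expected. The opening was 10.9 mm on the 12 mm bar at 40 N grip. The arm was still, and the gate's spring pulled with about 5 N.
- **Bystanders:** In the last scene view the tip box, timer, amber vial, bottle and tube rack are where they were. The gripper hides the beaker in that view, but part of it shows, unmoved, in the last top view I looked at, about 0.5 s earlier.
- **Disagreements:** The two camera views differed by about 5–8 mm in x. As a result the squeezes and the handle grasp were a few mm off centre, and the sideways push reached about 20 N at the catches and 12 N at the handle before I let it relax. After hand-in I could not read the state again, so the final second was not checked.

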